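# Match round tubes to base plates for welding sculpture stands

## Robot

A 6-joint arm with a two-finger parallel gripper is mounted at the origin on the work surface. World frame = base frame: x ahead of the robot, y to its left, z up, the work surface at z = 0. Lengths are in m, angles in rad, forces in N, time in s.
With the tool pointing down it reaches from about 0.35 to 0.875 m from the base axis. Payload 4.2 kg.
Tool frame: the origin (TCP) lies on the centre line of the jaws, within the pads' length; the fingertips stand 25 mm ahead of it and the grasp point (between the pads) lies 6 mm ahead of it; z points along the fingers, y is the line along which they close (so a half turn about z gives the same grasp; the last joint's range is limited). The gripper opens to 85 mm and grips with 20 to 120 N. Pads are 22 mm wide; open, the fingers measure 114 mm over their backs; the gripper's body (76 mm by 85 mm) begins 54 mm behind the grasp point. The pads swing forward as they close: fully open they stand 13 mm farther back than shut.
Start: joints at [1.397, 0.385, 0.008, 0, -1.194, -0.259], TCP at [0.262, 0.567, 0.256] pointing down, gripper open.
Joint ranges: [-3.14, 3.14], [-1.21, 2.06], [-1.07, 1.41], [-3.16, 2.05], [-2.99, -0.16], [-3.1, 3.1]. Speed limits (rad/s): [2.79, 2.79, 3.14, 3.14, 3.14, 3.14].

## Interface

Orientations are given as a unit quaternion [x, y, z, w].
In Python, from plant import bot, status, viewer, job, nets gives the robot as it stands. The module is installed in compiled form; this text tells all that it offers. Calls block until the motion is done:
- bot.move_ptp(position, orientation): joint-space move of the TCP to a pose.
- bot.move_linear(position, attitude=None, vel=0.15): straight line of the TCP; attitude=None keeps the orientation; vel is the mean speed in m/s.
- bot.set_joints(angles): joint-space move.
- bot.command_gripper(opening): finger opening in m; the grip force is fixed at half the most; returns when the fingers have stopped.
- bot.wait(seconds).
- bot.inverse_kinematics(position, orientation): joint angles nearest the present ones, or None.
- status.observe(): the state.
- viewer.get_image(name): name is "scene" or "top" or "wrist"; returns the picture (384x512x3 uint8, red, green, blue); there is no depth.
- viewer.calibration(name): a dict with "intrinsics" (3x3 intrinsics, pixels), "k1" (the pictures are not rectified: a ray, as slopes to the right and down, at radius r is drawn at 1 + k1 r^2 times it, then the intrinsics apply), "R" (3x3) and "t" (3): a world point X has camera coordinates R X + t. Camera axes: x right, y down, z forward; pixel columns grow to the right and rows downward; lengths in m; the calibration is good to about 2 mm. A picture is of the moment at which its call begins: read the wrist's pose just before it. calibration takes no time and is no camera call; for the wrist camera it gives the pose at the moment of the call.
A pose or a line that the arm cannot do raises bot.MotionError and nothing moves.
- job.sign_off(): hands the job in; it is judged then, once.
Trained networks look in the newest picture that a camera, given by its name, has taken for a name from the list of things; names that differ only in an ending like _2 or _b are one class to them, and where a whole thing is asked for, a point or a joint stands for the part that bears it (a point fixed in the world has none). Each returns a list of dicts, best first, with "confidence" (0 to 1); they miss things now and then, are a little off and sometimes report something else, mostly with a low value. They report only what shows in the picture. A call takes as long as a camera call.
- nets.silhouettes(target, camera): "mask" (384x512 bool, what is visible of it) and "extent" ([centre column, centre row, width, height] in pixels, round what is visible of it).
- nets.spot_point(target, camera): "location" ([column, row] in pixels: a listed point, or the origin of a listed thing).
The state is a dict: "time": time; "q": joint angles; "qd": joint speeds; "tau": joint torques, N m; "tool_pos": TCP position; "eef_rot": TCP orientation; "wrist_force": force on the tool from outside, world axes, zero at the start; "torque": the same for the moment, N m; "finger_gap": finger opening in m; "grasp_force": force on a finger pad.
Only numpy, scipy, OpenCV 4.12 (cv2) and the standard library are available. Lean on these libraries where they do the work, as an engineer would, in place of code of your own. Each camera call takes 0.05 s, during which the arm holds its last target. There are 200 camera calls.

## Task

Set out four sculpture stands ready for welding: stand each round steel tube upright in the middle of its own base plate, the thickest tube on the largest plate, the next thickest on the next largest, and so on down to the thinnest tube on the smallest plate, and let go of them. Leave the two offcuts of square tube standing where they are.

Things in the scene. Friction and masses are not known exactly. Their poses are not given: they have to be found in the camera images.
- tube_20: the thinnest of four short round steel tubes standing upright on the bench: outer diameter 20 mm, wall 3 mm, 60 mm tall, open at both ends, bright steel, loose. Origin: centre of its lower end; z along the tube, up.
- tube_30: the second thinnest of four short round steel tubes standing upright on the bench: outer diameter 30 mm, wall 4 mm, 60 mm tall, open at both ends, bright steel, loose. Origin: centre of its lower end; z along the tube, up.
- tube_40: the second thickest of four short round steel tubes standing upright on the bench: outer diameter 40 mm, wall 4 mm, 60 mm tall, open at both ends, bright steel, loose. Origin: centre of its lower end; z along the tube, up.
- tube_50: the thickest of four short round steel tubes standing upright on the bench: outer diameter 50 mm, wall 4 mm, 60 mm tall, open at both ends, bright steel, loose. Origin: centre of its lower end; z along the tube, up.
- square_30: bystander: an offcut of square steel tube standing upright on the bench, 30 x 30 mm outside, wall 3 mm, 60 mm tall, bright steel, loose. Origin: centre of its lower end; x and y square to its sides, z up.
- square_45: bystander: an offcut of square steel tube standing upright on the bench, 45 x 45 mm outside, wall 4 mm, 60 mm tall, bright steel, loose. Origin: centre of its lower end; x and y square to its sides, z up.
- plate_48: the smallest of four flat square base plates of dark steel lying on the bench: 48 x 48 mm, 8 mm thick, does not move. Origin: centre of its underside, on the bench (its top face is 8 mm above it); x and y along its edges, z up.
- plate_62: the second smallest of four flat square base plates of dark steel lying on the bench: 62 x 62 mm, 8 mm thick, does not move. Origin: centre of its underside, on the bench (its top face is 8 mm above it); x and y along its edges, z up.
- plate_80: the second largest of four flat square base plates of dark steel lying on the bench: 80 x 80 mm, 8 mm thick, does not move. Origin: centre of its underside, on the bench (its top face is 8 mm above it); x and y along its edges, z up.
- plate_100: the largest of four flat square base plates of dark steel lying on the bench: 100 x 100 mm, 8 mm thick, does not move. Origin: centre of its underside, on the bench (its top face is 8 mm above it); x and y along its edges, z up.

How it is judged:
By the outcome, as a careful person would: the job done as asked, in the order asked, and still so for the second after the job is handed in, with the robot touching nothing.
It also fails if it takes over 101 s, if anything falls off the work surface, if the arm or the gripper's body presses on something with over 40 N, if the wrist force passes 120 N, or if a joint passes its speed limit or range.

## Working session

There is one attempt and no reset: what is moved stays moved. The work goes in short steps, each a Python script; the robot and the scene stay as the last script left them, time stands still between calls to the robot, and variables do not carry over. Pictures are saved under pics/ and viewed, at most 14 in all, crops included, and the job is handed in when it is done.

```bash
mkdir -p pics
cat > h.py <<'E'
import numpy as np, cv2
from plant import bot, status, viewer, job, nets
def save(n,name):
    im=viewer.get_image(n); cv2.imwrite(f'pics/{name}.png',im[:,:,::-1]); return im
def px2w(uv,cam,z,cal=None):
    c=cal or viewer.calibration(cam); K=np.array(c['intrinsics']);R=np.array(c['R']);t=np.array(c['t'])
    d=np.linalg.solve(K,np.array([uv[0],uv[1],1.]));d=d/d[2]; rd=np.hypot(d[0],d[1]); r=rd
    for _ in range(30): r=rd/(1+c['k1']*r*r)
    if rd>0: d[:2]*=r/rd
    o=-R.T@t; v=R.T@d; return (o+v*(z-o[2])/v[2])[:2]
def w2px(X,cam,cal=None):
    c=cal or viewer.calibration(cam); p=np.array(c['R'])@np.array(X)+np.array(c['t']); s=p[:2]/p[2]
    s=s*(1+c['k1']*(s@s)); K=np.array(c['intrinsics']); return (K@np.array([s[0],s[1],1]))[:2]
T=['tube_20','tube_30','tube_40','tube_50','square_30','square_45','plate_48','plate_62','plate_80','plate_100']
E
python3 - <<'E'
from h import *
a=save('top','top0'); b=save('scene','scene0')
c=viewer.calibration('top'); print(c, -np.array(c['R']).T@c['t'])
for t in T:
    for cam in ['top','scene']:
        for r in nets.spot_point(t,cam)[:3]:
            print(t,cam,round(r['confidence'],2),np.round(r['location'],1),np.round(px2w(r['location'],cam,0),3))
    for r in nets.silhouettes(t,'top')[:3]: print('   sil',round(r['confidence'],2),np.round(r['extent'],1),r['mask'].sum())
print(status.observe())
cv2.imwrite('pics/tb0.png',cv2.resize(a[:,:,::-1],(800,600)))
E
```

```text
{'intrinsics': array([[441.79394102,   0.        , 252.3513509 ],
       [  0.        , 441.79394102, 194.77888583],
       [  0.        ,   0.        ,   1.        ]]), 'k1': 0.05228004815454197, 'R': array([[-0.01731048, -0.99972237, -0.01598541],
       [-0.9940085 ,  0.01893286, -0.10765062],
       [ 0.10792338,  0.01402615, -0.99406027]]), 't': array([0.0222364 , 0.53645123, 1.18729848])} [ 0.40548474 -0.00457956  1.238351  ]
tube_20 top 0.77 [410.4 195. ] [ 0.531 -0.427]
tube_20 top 0.65 [149.5 266.3] [0.346 0.301]
tube_20 top 0.61 [105.  214.6] [0.492 0.427]
tube_20 scene 0.8 [ 88.  277.6] [ 0.529 -0.419]
tube_20 scene 0.68 [185.7 264.7] [ 0.605 -0.229]
tube_20 scene 0.64 [381.1 135.7] [0.49 0.43]
   sil 0.79 [105.  214.7  25.5  11. ] 186
   sil 0.63 [338.8 167.   12.9  15.2] 125
   sil 0.6 [415.3 195.8  26.6  24.9] 318
tube_30 top 0.77 [410.4 195. ] [ 0.531 -0.427]
tube_30 top 0.65 [149.5 266.3] [0.346 0.301]
tube_30 top 0.61 [105.  214.6] [0.492 0.427]
tube_30 scene 0.8 [ 88.  277.6] [ 0.529 -0.419]
tube_30 scene 0.68 [185.7 264.7] [ 0.605 -0.229]
tube_30 scene 0.64 [381.1 
[... 3314 characters left out ...]
 163.4  25.5  21.8] 489
{'time': 1.6, 'q': array([ 1.39659226e+00,  3.84688614e-01,  7.92529936e-03,  1.43478752e-05,
       -1.19400319e+00, -2.58587886e-01]), 'qd': array([-0.00035135, -0.00019816, -0.00071322,  0.00023697, -0.0010006 ,
       -0.0011167 ]), 'tau': array([-1.53888566e-03, -3.92079306e+01,  1.88608450e+01,  4.19051528e+00,
       -3.62541186e-04,  3.91079979e-06]), 'tool_pos': array([0.26211002, 0.56737163, 0.25633101]), 'eef_rot': array([ 9.76678181e-01, -2.14708476e-01,  6.03575598e-06, -1.51812538e-05]), 'wrist_force': array([0.59162301, 0.80250597, 0.0791004 ]), 'torque': array([0.02971692, 0.00252195, 0.05831948]), 'grasp_force': 0.0, 'finger_gap': 0.08537116139142621}
```

View pics/tb0.png

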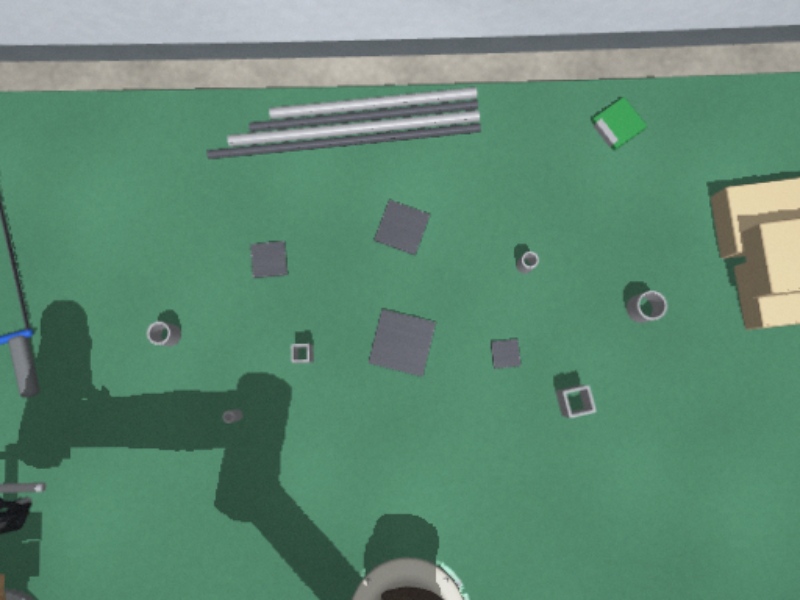

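View pics/scene0.png

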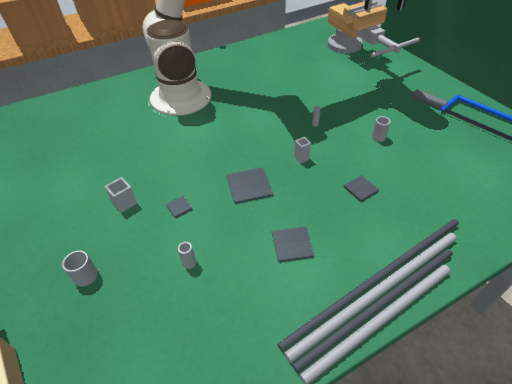

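The top view shows the tubes (800 px image): 40 at (160,333), 20 at (232,416), 30 at (529,261) and 50 at (652,305). The plates are 100 at (402,342), 80 at (402,227), 62 at (268,258) and 48 at (506,353). The square offcuts are at (301,353) and (579,401). The scene view agrees with this layout. Next I survey each item with the wrist camera directly above it.

```bash
cat >> h.py <<'E'
def quat(p): return [np.cos(p/2),np.sin(p/2),0,0]
def yaw(x,y): return np.arctan2(y,x)-np.pi/2
P0={'tube_40':(.492,.427),'tube_20':(.346,.301),'plate_62':(.632,.242),'plate_80':(.676,0),'plate_100':(.468,0),'plate_48':(.447,-.19),'tube_30':(.605,-.229),'tube_50':(.531,-.423)}
E
cat > survey.py <<'E'
from h import *
from scipy.spatial.transform import Rotation as Ro
import pickle
s=status.observe(); c=viewer.calibration('wrist'); R=np.array(c['R']); cen=-R.T@c['t']
Rt=Ro.from_quat(s['eef_rot']).as_matrix()
off=Rt.T@(cen-s['tool_pos']); print('cam in tool',off.round(4),'cam z axis in tool',(Rt.T@R[2]).round(3),'x',(Rt.T@R[0]).round(3),c['intrinsics'][0][0],c['k1'])
out={}
zax=Rt.T@R[2]
for n in ['tube_40','tube_20','plate_62','plate_80','plate_100','plate_48','tube_30','tube_50']:
    x,y=P0[n]; p=yaw(x,y); h=.22
    M=Ro.from_quat(quat(p)).as_matrix()
    tgt=None
    o=M@off; 
    q=None
    for ang in (0,np.pi):
        p2=p+ang; p2=(p2+np.pi)%(2*np.pi)-np.pi
        o=Ro.from_quat(quat(p2)).as_matrix()@off
        pos=[x-o[0],y-o[1],h]
        q=bot.inverse_kinematics(pos,quat(p2))
        if q is not None and .36<np.hypot(*pos[:2])<.86: break
    try: bot.move_ptp(pos,quat(p2))
    except bot.MotionError as e: print(n,'err',e,pos); continue
    bot.wait(.15)
    cal=viewer.calibration('wrist'); im=viewer.get_image('wrist')
    r=nets.silhouettes(n,'wrist')
    out[n]=(cal,im,r); print(n,np.round(pos,3),[(round(k['confidence'],2),np.round(k['extent'])) for k in r[:3]],'t',round(status.observe()['time'],2))
pickle.dump(out,open('s.pkl','wb'))
k=list(out); tiles=[cv2.resize(out[n][1][:,:,::-1],(200,150)) for n in k]
while len(tiles)<8: tiles.append(tiles[0]*0)
cv2.imwrite('pics/mont.png',cv2.resize(np.vstack([np.hstack(tiles[:4]),np.hstack(tiles[4:])]),(800,300)))
E
python3 survey.py
```

```text
cam in tool [ 0.0729 -0.0005 -0.1175] cam z axis in tool [-0.288  0.001  0.958] x [-0.002  1.    -0.001] 283.5416289039933 -0.03439582951153252
tube_40 [0.444 0.482 0.22 ] [(0.93, array([266.,  97.,  43.,  46.])), (0.8, array([445., 104.,  51.,  20.]))] t 2.68
tube_20 [0.298 0.356 0.22 ] [(0.77, array([ 78., 100.,  70.,  45.])), (0.56, array([261., 102.,  24.,  18.]))] t 3.73
plate_62 [0.605 0.31  0.22 ] [(0.77, array([263., 105.,  62.,  71.])), (0.54, array([489.,  11.,  34.,  16.]))] t 5.16
plate_80 [0.676 0.073 0.22 ] [(0.74, array([294., 288.,  45.,  45.])), (0.68, array([257., 100.,  89.,  93.])), (0.56, array([441., 106., 116., 112.]))] t 6.38
plate_100 [0.468 0.073 0.22 ] [(0.89, array([260., 105., 116., 113.])), (0.71, array([ 76., 104.,  83.,  92.])), (0.7, array([144., 289.,  50.,  37.]))] t 7.47
plate_48 [ 0.475 -0.123  0.22 ] [(0.93, array([296., 253.,  86.,  77.])), (0.75, array([177., 301.,  30.,  47.])), (0.55, array([261., 112.,  56.,  60.]))] t 8.53
tube_30 [ 0.63  -0.161  0.22 ] [(0.75, array([258., 117.,  27.,  33.]))] t 9.46
tube_50 [ 0.576 -0.366  0.22 ] [(0.98, array([264., 102.,  52.,  54.])), (0.83, array([314., 278.,  28.,  52.]))] t 10.57
```

View pics/mont.png

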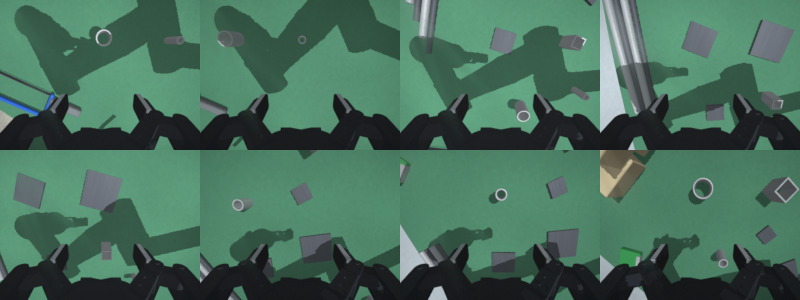

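The montage shows each target near (260,104) in its wrist picture, clearly separated from its neighbours. Next I refine the centres and check them against the known sizes.

```bash
cat > refine.py <<'E'
from h import *
import pickle
def centre(n,cal,im,r,g=None):
    z=.06 if 'tube' in n else .008
    if g is None: g=np.array(w2px([*P0[n],z],'wrist',cal))
    size=int(n.split('_')[1])/1000
    res={}
    r=[k for k in r if np.hypot(*(np.array(k['extent'][:2])-g))<25]
    if r: res['net']=np.uint8(r[0]['mask'])
    lab=cv2.cvtColor(im,cv2.COLOR_RGB2LAB); m=np.uint8(lab[:,:,1].astype(int)>121)
    _,L,st,ce=cv2.connectedComponentsWithStats(m)
    d=[np.hypot(*(c-g)) if st[i,4]>60 and i else 1e9 for i,c in enumerate(ce)]
    res['col']=np.uint8(L==np.argmin(d))
    out={}
    for k,m in res.items():
        cs,_=cv2.findContours(m,cv2.RETR_EXTERNAL,cv2.CHAIN_APPROX_NONE); c=max(cs,key=cv2.contourArea)[:,0,:]
        w=np.array([px2w(u,'wrist',z,cal) for u in c])*1000
        if 'tube' in n:
            (a,b),rad=cv2.minEnclosingCircle(np.float32(w)); M=w-w.mean(0)
            A=np.c_[2*w,np.ones(len(w))]; s=np.linalg.lstsq(A,(w**2).sum(1),rcond=None)[0]
            out[k]=(s[:2].round(1),round(2*np.sqrt(s[2]+s[:2]@s[:2]),1),'enc',np.round((a,b,2*rad),1))
        else:
            R=cv2.minAreaRect(np.float32(w)); out[k]=(np.round(R[0],1),np.round(R[1],1),round(R[2],1))
    return out
if __name__=='__main__':
    for n,(cal,im,r) in pickle.load(open('s.pkl','rb')).items():
        print(n)
        for k,v in centre(n,cal,im,r).items(): print('   ',k,*v)
E
python3 refine.py
```

```text
tube_40
    net [491.2 416.6] 38.8 enc [491.  416.4  40.5]
    col [491.4 416.6] 38.5 enc [491.4 416.4  39.6]
tube_20
    net [347.4 296.1] 18.7 enc [347.4 296.1  19.4]
    col [347.2 296. ] 18.5 enc [347.1 296.   19.3]
plate_62
    net [624.3 239.4] [62.3 63.3] 4.9
    col [624.6 239.6] [61.1 60.6] 4.4
plate_80
    net [679.1  -2.9] [82.3 81.7] 68.1
    col [679.   -2.9] [78.4 78.5] 68.6
plate_100
    net [469.6   1.2] [100.8 100.2] 74.9
    col [469.6   1.2] [98.5 99.4] 74.8
plate_48
    net [ 446.6 -182.3] [49. 49.] 5.1
    col [ 446.5 -182.6] [47.1 46.1] 4.9
tube_30
    net [ 605.7 -221.9] 27.8 enc [ 605.6 -222.    29.5]
    col [ 605.2 -222.1] 28.0 enc [ 605.3 -222.1   29.1]
tube_50
    net [ 522.5 -423.8] 48.6 enc [ 522.2 -423.5   50.3]
    col [ 522.8 -423.8] 48.3 enc [ 522.8 -423.6   49.7]
```

```bash
cat > chk.py <<'E'
from refine import *
from scipy.spatial.transform import Rotation as Ro
off=np.array([.0729,-.0005,-.1175])
n='tube_50'; x,y=.5226,-.4238
for a in (np.pi,np.pi/2):
    p=yaw(x,y)+a; p=(p+np.pi)%(2*np.pi)-np.pi
    o=Ro.from_quat(quat(p)).as_matrix()@off
    try: bot.move_ptp([x-o[0],y-o[1],.22],quat(p))
    except bot.MotionError as e: print(a,e); continue
    bot.wait(.15)
    cal=viewer.calibration('wrist'); im=viewer.get_image('wrist'); r=nets.silhouettes(n,'wrist')
    print(a,p,centre(n,cal,im,r,g=w2px([x,y,.06],'wrist',cal)),status.observe()['q'].round(2),status.observe()['time'])
E
python3 chk.py
```

```text
3.141592653589793 0.889416978768522 {'col': (array([ 522.6, -423.4]), np.float64(47.8), 'enc', array([ 522.6, -423.4,   49.1]))} [-0.55  0.5   0.1   0.   -1.17  3.01] 13.6333
1.5707963267948966 -0.6813793480263746 {'net': (array([ 522.4, -423.3]), np.float64(49.2), 'enc', array([ 522.4, -423.2,   50.6])), 'col': (array([ 522.8, -423.8]), np.float64(48.0), 'enc', array([ 522.7, -423.7,   49.3]))} [-0.41  0.37 -0.11  0.   -1.09  1.3 ] 15.3917
```

Three yaws agree to within 0.5 mm, so the wrist calibration has no significant bias. I'll place tube_50 first.

```bash
cat > pp.py <<'E'
import sys
from h import *
TU={'50':(.5227,-.4237),'40':(.4913,.4165),'30':(.6053,-.2221),'20':(.3472,.2960)}
PL={'50':(.4696,.0012),'40':(.6790,-.0029),'30':(.6245,.2395),'20':(.4465,-.1825)}
def go(k,zg=.045,zc=.17):
    (x,y),(u,v)=TU[k],PL[k]; q1,q2=quat(yaw(x,y)),quat(yaw(u,v))
    bot.command_gripper(.085)
    bot.move_ptp([x,y,zc],q1); bot.move_linear([x,y,zg],vel=.12)
    bot.command_gripper(0); s=status.observe()
    print(k,'gap',s['finger_gap'],'F',s['grasp_force'],s['tool_pos'].round(4))
    if abs(s['finger_gap']-int(k)/1000)>.004: print('BAD GRASP'); return False
    bot.move_linear([x,y,zc],vel=.12); bot.move_ptp([u,v,zc],q2); bot.wait(.2)
    print(' carried gap',status.observe()['finger_gap'])
    bot.move_linear([u,v,zg+.02],vel=.12); bot.move_linear([u,v,zg+.0083],vel=.03); bot.wait(.2)
    s=status.observe(); print(' at',s['tool_pos'].round(4),'wf',s['wrist_force'].round(1))
    bot.command_gripper(.085); bot.wait(.1)
    bot.move_linear([u,v,zc],vel=.12)
    print(' t',status.observe()['time']); return True
if __name__=='__main__':
    for k in sys.argv[1:]:
        if not go(k): break
    save('top','top_'+'_'.join(sys.argv[1:])); save('scene','sc_'+'_'.join(sys.argv[1:]))
E
python3 pp.py 50
```

```text
50 gap 0.04832023655079439 F 62.647971356004746 [ 0.5232 -0.4239  0.0459]
 carried gap 0.047944072726411054
 at [0.4697 0.0013 0.0538] wf [-2.3 -0.5  6.8]
 t 25.0167
```

View pics/sc_50.png

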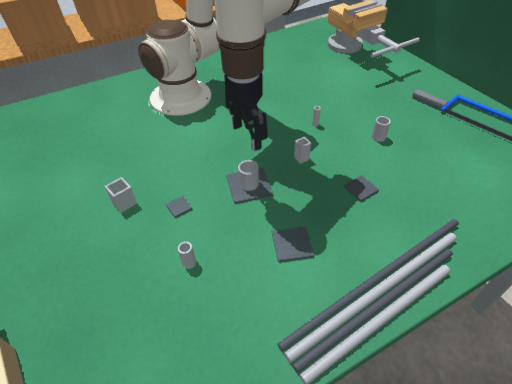

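The scene picture shows tube_50 standing in the middle of the large plate at about (249,177), and the other things are undisturbed. I'll do the remaining three.

```bash
python3 pp.py 40 30 20
cat > fin.py <<'E'
from refine import *
from scipy.spatial.transform import Rotation as Ro
from pp import PL
off=np.array([.0729,-.0005,-.1175]); tiles=[]
for k in ['20','50','40','30']:
    x,y=PL[k]; p=yaw(x,y); o=Ro.from_quat(quat(p)).as_matrix()@off
    bot.move_ptp([x-o[0],y-o[1],.24],quat(p)); bot.wait(.15)
    cal=viewer.calibration('wrist'); im=viewer.get_image('wrist'); r=nets.silhouettes('tube_'+k,'wrist')
    g=w2px([x,y,.068],'wrist',cal); c=g.astype(int)
    for q in r:
        if np.hypot(*(np.array(q['extent'][:2])-g))<30:
            cs,_=cv2.findContours(np.uint8(q['mask']),0,1); w=np.array([px2w(u[0],'wrist',.068,cal) for u in max(cs,key=len)])*1000
            print(k,'err mm',np.round(np.array(cv2.minEnclosingCircle(np.float32(w))[0])-np.array([x,y])*1000,1),cv2.minEnclosingCircle(np.float32(w))[1]*2)
    tiles.append(cv2.resize(im[max(c[1]-75,0):max(c[1]-75,0)+150,c[0]-75:c[0]+75,::-1],(300,300)))
print(status.observe()['time'])
cv2.imwrite('pics/fin.png',np.vstack([np.hstack(tiles[:2]),np.hstack(tiles[2:])]))
E
python3 fin.py; python3 -c "
from h import *
save('scene','scfin')"
```

```text
40 gap 0.038933447927550976 F 60.578782483935356 [0.4915 0.4167 0.0458]
 carried gap 0.03900645308211398
 at [ 0.679  -0.0029  0.0538] wf [-3.   1.1  5.1]
 t 35.1333
30 gap 0.028340993525524775 F 59.29382633417845 [ 0.6055 -0.2222  0.0455]
 carried gap 0.02837812883673643
 at [0.6244 0.2395 0.0535] wf [-2.3  0.2  3. ]
 t 44.6917
20 gap 0.018685394691713285 F 58.46724778006319 [0.3472 0.2961 0.0453]
 carried gap 0.01812827157083034
 at [ 0.4464 -0.1825  0.0533] wf [-0.   0.5  2.6]
 t 54.625
20 err mm [-0.7 -0.2] 20.269502639770508
50 err mm [-0.2  0.5] 50.595603942871094
40 err mm [-0.7  0.7] 39.48006057739258
30 err mm [-0.4 -0.1] 30.03887939453125
58.825
```

View pics/fin.png

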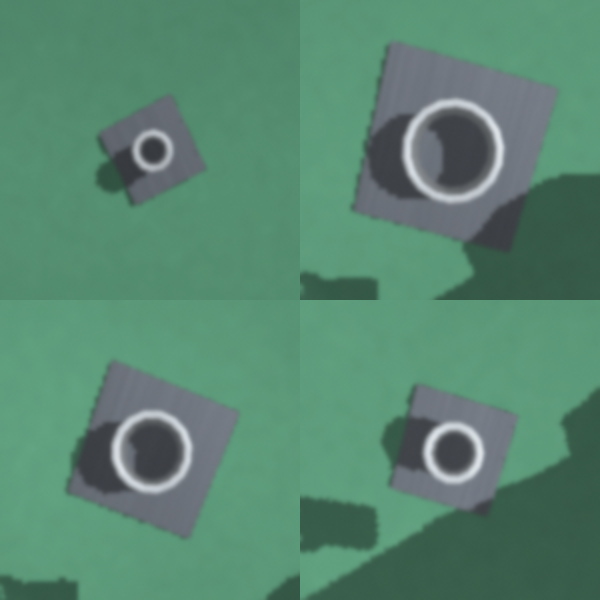

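View pics/scfin.png

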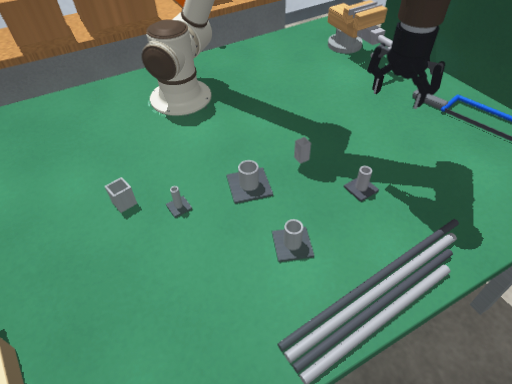

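All four tubes stand centred on their plates (crops: rings in the middle of each plate, within 1 mm). In the scene picture the square offcuts are still at (121,195) and (302,150), and the gripper is clear of everything.

```bash
python3 -c "
from h import *
print(job.sign_off())"
```

```text
the job is handed in; nothing more can be done
None
```

All four tubes stand upright within about 1 mm of the centre of their matching plates, both square offcuts are where they were, and the job was handed in at about 59 s of the 101 s allowed.

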